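Slide the stop board of a length gauge into its notch and turn the catch over it

ROBOT

A 6-joint arm with a two-finger parallel gripper is mounted at the origin on the work surface. World frame = base frame: x ahead of the robot, y to its left, z up, the work surface at z = 0. Lengths are in m, angles in rad, forces in N, time in s.
With the tool pointing down it reaches from about 0.3 to 0.875 m from the base axis. Payload 6.4 kg.
Tool frame: the origin (TCP) lies at the centre of the arm's flange, where the gripper is bolted on; the fingertips stand 173 mm ahead of it and the grasp point (between the pads) lies 155 mm ahead of it; z points along the fingers, x is the direction in which the jaws open and shut, and the axes are right-handed (so a half turn about z gives the same grasp; the last joint's range is limited). The gripper opens to 85 mm and grips with 20 to 120 N. Pads are 22 mm wide; open, the fingers measure 114 mm over their backs; the gripper's body (76 mm by 85 mm) begins 54 mm behind the grasp point. The pads swing forward as they close: fully open they stand 13 mm farther back than shut.
Start: joints at [-1.407, 0.181, 1.607, -0, 1.354, -0.206], TCP at [0.208, -0.536, 0.405] pointing down, gripper open.
Joint ranges: [-2.99, 2.99], [-0.89, 2.07], [0.3, 2.58], [-1.14, 4.28], [0, 2.63], [-3.12, 3.12]. Speed limits (rad/s): [2.57, 2.57, 3.01, 3.14, 3.14, 3.14].

INTERFACE

Orientations are given as a unit quaternion [w, x, y, z].
In Python, from bench import ctrl gives the robot as it stands. The module is installed in compiled form; this text tells all that it offers.
- The arm moves only by the tool move_arm, never from a script. Its argument "moves" is a list of rows, each an object of numbers: "gripper": the opening in per cent of the stroke, from 0 (shut) to 100 (fully open); "x", "y", "z": the shift along the tool's x, y, z in cm; "roll": the turn about the tool's z in degrees. In form: [{"gripper": .., "x": .., "y": .., "z": .., "roll": ..}, ...]. A call has 1 to 5 rows; each row shifts and turns the commanded pose from where the row before left it, along the tool's axes as they then stand; what a row does not reach is not made up. A row lasts 1/8 s, in which the tool goes at most 62.5 mm and 10.7 degrees, less where a joint would pass 70% of its speed; a pose out of reach is approached as far as the arm can. A call is refused whole if a number of a shift passes 6.25 or a number of a turn 10.7, either way. A call with a gripper value outside its range is refused whole. The fingers move at their own pace and stop on an object; the grip force is fixed at half the most. Time passes only in rows, so rows that do not move let the fingers close. It gives the time, the measured TCP pose, the force and the opening at its end, in the units of the state.
- ctrl.get_obs(): the state, without advancing time (a new reading comes with each control period).
- ctrl.camera(name): name is "scene" or "top" or "wrist"; returns a dict with "img" (400x640x3 uint8, red, green, blue), "fx", "fy", "cx", "cy" (pixels), "world_from_camera" (4x4, takes a point from camera to world coordinates); the wrist camera has in their place "tool_from_camera" (4x4, takes a point from camera to tool coordinates, whose origin is the TCP and whose axes are the tool frame's). Camera axes: x right, y up, looking along -z (the intrinsics and any distortion apply to the point x, -y, -z); pixel columns grow to the right and rows downward; lengths in m; the calibration is good to about 2 mm. A picture is of the moment at which its call begins: read the wrist's pose just before it. There is no depth.
- ctrl.hand_in(): hands the job in, once; it reports no verdict.
The state is a dict: "time_s": time; "q": joint angles; "dq": joint speeds; "joint_efforts": joint torques, N m; "eef_pos": TCP position; "eef_rot": TCP orientation; "wrist_force": force on the tool from outside, world axes, zero at the start; "torque": the same for the moment, N m; "opening": opening from 0.0 (shut) to 1.0 (fully open).
Only numpy, scipy, OpenCV 4.12 (cv2) and the standard library are available. Lean on these libraries where they do the work, as an engineer would, in place of code of your own. Each camera call takes 0.05 s, during which the arm holds its last target. There are 200 camera calls.

TASK

With the fingertips only, push the wooden stop board along the gauge's runners, its upright steel plate leading, until you feel it drop level into its locating notches. Then push the small turn catch by its tab until it lies square across the board, and take the hand away. Push gently, do not lift or tip the board, and leave the hammer, tin and drilled block where they are.

Things in the scene. Friction and masses are not known exactly. Their poses are not given: they have to be found in the camera images.
- gauge: Fixed steel channel, 480 mm long (own x -260 to +220), 180 wide; base plate 6 mm; side guides 30 mm wide, tops 46 mm above the table, inner faces at own y = +57 and -57 mm. A low strap (top at 24 mm) closes the +x end, the -x end is open. Origin on the table, on the centre line. Own x, within 20 degrees of world +y, is the way the board must be pushed; z up.
- runner_top (a point): Point above the gauge's origin, 24 mm up, level with the tops of four steel runners along x (own x at least -200 to +120 mm). Each runner has one notch 22 mm long, 8 mm deep. Where the notches lie along x changes with each start and is not told: the board drops in with its origin somewhere between gauge x = +20 and +80 mm.
- board: Loose wooden board, 160 (own x) x 110 x 20 mm, on 4 steel feet 10 mm high; 0.35 to 0.7 kg. Steel plate 100 wide, 30 high across its top at own x = +72. Origin: centre, at the soles of the feet; own x along gauge x. Sliding: origin 24 mm above the table, wood 34 to 54. Seated: origin 16, wood 26 to 46, top flush with the guides. Starts at gauge x -120 to -60 mm; only one place lets it drop.
- board_rear (a point): Centre of the board's rear (-x) end face, 110 mm wide and 20 mm high, 80 mm behind the board's origin and 20 mm above it: the face to push, towards gauge +x. The open channel behind it leaves room for a finger. Sliding takes about 2 to 8 N; once the board has dropped, the notch ends stop it firmly.
- catch (a joint): Angle of the turn catch, rad. 0 = its bar points along the guide to gauge -x; +1.57 = to gauge +y, square across the board; positive is clockwise from above. Stops at -0.6 and +1.6; starts between -0.5 and 0. Light friction (about 1 N at the tab); stays where it is left. Being 48.5 mm above the table, it passes over the board only when that is seated.
- catch_pivot (a point): Pivot of the catch, on the guide farther from the robot, at gauge x = +45, y = -72 mm, at the underside of the bar, 48.5 mm above the table. The bar is flat steel 84 mm long, 18 mm wide, 6 mm thick.
- catch_tab (a point): Centre of the upright tab at the free end of the catch: a steel plate 27 mm long along the bar, 6 mm thick and 30 mm high (54.5 to 84.5 mm above the table), centre 61.5 mm from the pivot.
- hammer: Hammer 280 mm long with wooden handle, lying beyond the gauge; rests on the table; a bystander, leave it where it is.
- tin: Plain metal tin, diameter 72 mm, 75 mm high, standing beyond the gauge, origin under its centre; rests on the table; a bystander, leave it where it is.
- block: Square dark steel block 60 x 60 x 30 mm with a hole, on the robot's side of the gauge, origin under its centre; rests on the table; a bystander, leave it where it is.
Things that resemble listed ones, but are neither listed nor needed, are in the scene too. What is meant by the board is not black or white, and is the larger of those in its own colour.

How it is judged:
On the way, in this order (a step that is already met when the one before it is completed fails the run):
1. the board has dropped level into its notches, the catch not yet over it (z of board in the frame of gauge below 0.0185 m and angle between board's own z axis and vertical below 0.04 rad and value of joint catch below 1 rad), for 0.2 s.
2. the catch is turned square across the board (value of joint catch above 1.35 rad), for 0.2 s.
At the end, for the whole second after the job is handed in: The board lies still and level (within 0.04 rad) in its notches, origin below 18.5 mm above the table (seated 16 mm), between x = 10 and 90 mm of the gauge, and the catch stands at more than 1.35 rad across it (z of board in the frame of gauge between 0.013 and 0.0185 m and x of board in the frame of gauge between 0.01 and 0.09 m and angle between board's own z axis and vertical below 0.04 rad and linear speed of board below 0.01 m/s and value of joint catch above 1.35 rad); the robot touches nothing.
It fails at once if the board is lifted off its runners (z of board in the frame of gauge above 0.036 m).
It fails at once if the board is tipped (angle between board's own z axis and vertical above 0.2 rad).
It fails at once if the board is pushed harder than 45 N (contact force between the fingers and board above 45 N).
It fails at once if the hammer, tin or block is moved by more than 30 mm (distance of any of hammer, tin, block from where it was at the start of the episode above 0.03 m).
It also fails if it takes over 58 s, if anything falls off the work surface, if the arm or the gripper's body presses on something with over 40 N, if the wrist force passes 120 N, or if a joint passes its speed limit or range.

## Working session

There is one attempt and no reset: what is moved stays moved. The work goes in short steps, Python scripts to look and compute and a tool call to move; the robot and the scene stay as the last step left them, time stands still between calls to the robot, and variables do not carry over. Pictures are saved under pics/ and viewed, about 8 in all and at most 12, crops included, and the job is handed in when it is done.

Besides the shell and the picture viewer there is one more tool, called after "Request:" as name(argument=value, ...) on one line, values as JSON. move_arm: Moves the arm, as the interface text tells. Its arguments: {"type":"object","properties":{"moves":{"type":"array","items":{"type":"object","properties":{"gripper":{"type":"number"},"x":{"type":"number"},"y":{"type":"number"},"z":{"type":"number"},"roll":{"type":"number"}}}}},"required":["moves"]}

```bash
mkdir -p pics; cat > h.py <<'E'
import numpy as np, cv2
from bench import ctrl
def snap(n,f):
    c=ctrl.camera(n); cv2.imwrite(f,c["img"][:,:,::-1]); np.savez(f[:-4]+".npz",**{k:v for k,v in c.items()}); return c
def ray(c,u,v,z,T=None):
    T=c["world_from_camera"] if T is None else T
    d=T[:3,:3]@np.array([(u-c["cx"])/c["fx"],-(v-c["cy"])/c["fy"],-1]); o=T[:3,3]
    return o+d*(z-o[2])/d[2]
E
python3 - <<'E'
from h import *
o=ctrl.get_obs(); print(o)
for n in("top","scene"):
    c=snap(n,f"pics/{n}0.png"); print({k:v for k,v in c.items() if k!="img"})
E
```

```text
{'time_s': 0.0, 'q': array([-1.40727351e+00,  1.81546800e-01,  1.60801242e+00,  5.86192741e-06,
        1.35378337e+00, -2.06331933e-01]), 'dq': array([-0.00230232, -0.00136013,  0.00034648,  0.00020048, -0.00143571,
        0.00076168]), 'joint_efforts': array([ 1.96134365e-04, -4.44872582e+01, -3.51343524e+01, -1.72052792e-04,
        9.24592634e-03,  2.98722242e-06]), 'eef_pos': array([ 0.20780893, -0.53586347,  0.40377851]), 'eef_rot': array([-6.33775644e-04,  8.25069022e-01, -5.65031276e-01, -6.03245770e-04]), 'wrist_force': array([0.90488379, 0.48557724, 1.30813999]), 'torque': array([-0.01194814, -0.02267958, -0.02527594]), 'opening': 1.0013699766805824}
{'fx': 423.7431959287657, 'fy': 423.7431959287657, 'cx': 317.4043327416418, 'cy': 202.79210771446265, 'world_from_camera': array([[-0.00861452,  0.99111465, -0.13273108,  0.39221767],
       [-0.99984074, -0.01061192, -0.01434844, -0.06624859],
       [-0.01562949,  0.13258634,  0.99104822,  1.09573546],
       [ 0.        ,  0.        ,  0.        ,  1.        ]])}
{'fx': 400.9615503741797, 'fy': 400.9615503741797, 'cx': 323.70361543199397, 'cy': 202.02291989658505, 'world_from_camera': array([[ 0.44117171, -0.48505915,  0.75503983,  1.24238475],
       [ 0.89710547,  0.21600104, -0.38541579, -0.43558252],
       [ 0.02386006,  0.8473849 ,  0.53044276,  0.5589313 ],
       [ 0.        ,  0.        ,  0.        ,  1.        ]])}
```

View pics/top0.png

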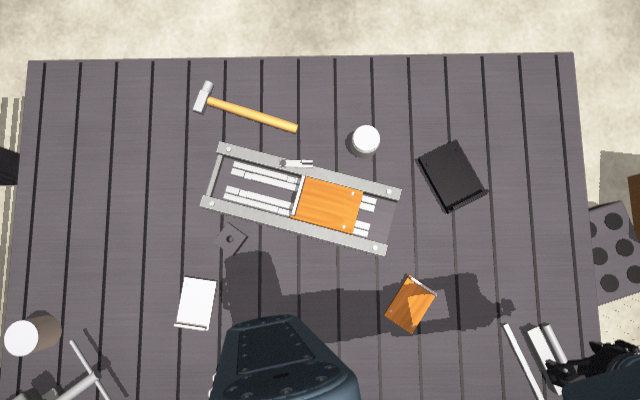

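View pics/scene0.png

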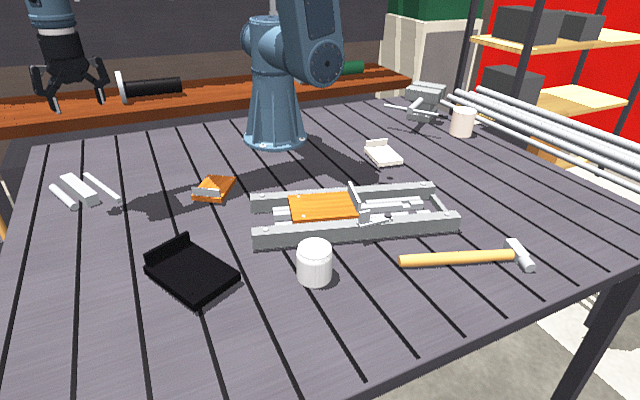

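The top view shows the gauge with its strap end at left (about 210,175) and its open end at right (393,220). The orange board is at (328,205) with its plate at (298,196), and the catch is near (297,162). The small orange board at (410,303) and the black and white ones are decoys. I'll enlarge the gauge.

```bash
python3 - <<'E'
from h import *
c=dict(np.load("pics/top0.npz")); i=c["img"][130:265,190:415,::-1]
cv2.imwrite("pics/crop.png",cv2.resize(i,None,fx=3.5,fy=3.5,interpolation=cv2.INTER_CUBIC))
P=[ray(c,*p,.046)[:2] for p in((218,143),(401,188),(386,254),(201,206))]
for k in range(4): d=P[(k+1)%4]-P[k]; print(P[k],np.linalg.norm(d),np.degrees(np.arctan2(d[1],d[0])))
hsv=cv2.cvtColor(c["img"],cv2.COLOR_RGB2HSV); m=cv2.inRange(hsv,(8,150,100),(20,255,255)); m[:,:270]=0;m[:150]=0;m[250:]=0;m[:,380:]=0
b=cv2.boxPoints(cv2.minAreaRect(cv2.findNonZero(m)));print(b)
B=[ray(c,*p,.054)[:2] for p in b]
for k in range(4): d=B[(k+1)%4]-B[k]; print(B[k],np.linalg.norm(d),np.degrees(np.arctan2(d[1],d[0])))
E
```

```text
[0.68980022 0.20185473] 0.4783151782454352 -104.7612560152283
[ 0.56792937 -0.26067409] 0.1690877319637437 165.48149834431197
[ 0.40424116 -0.21828504] 0.47560058001097827 74.93982999875713
[0.52781802 0.24098032] 0.16664045948650094 -13.579271221860596
[[289.63208 217.35869]
 [301.18646 174.69633]
 [362.92847 191.41814]
 [351.37408 234.08049]]
[0.49614716 0.01779888] 0.11085992037386318 -15.142519762638567
[ 0.60315792 -0.01116005] 0.1596189031765511 -106.043438327786
[ 0.55904467 -0.16456219] 0.11001604883671211 163.7855546151753
[ 0.4534047  -0.13384205] 0.15754964652488798 74.25864655785345
```

View pics/crop.png

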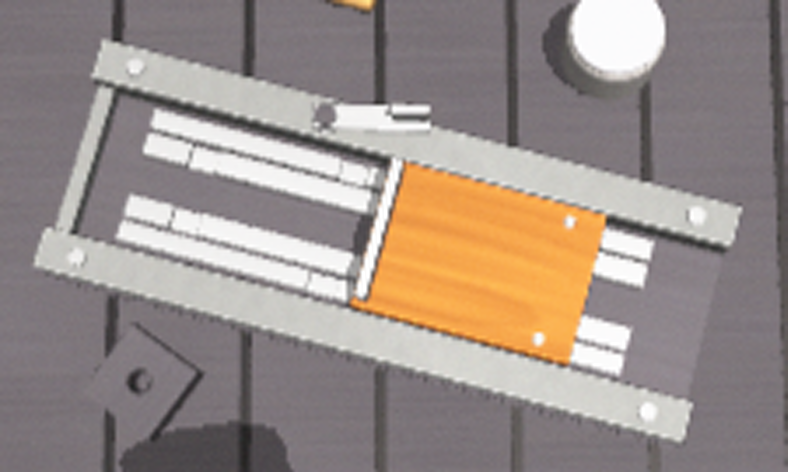

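The crop confirms the layout: the catch pivots at (325,115), with its tab at (410,110) swung slightly outward. The board's rear edge is at about (590,285), and the channel behind it is clear. In world axes gauge x is at about 74.9°, with its origin at about (0.553, 0.010), and the board is at gauge x of about -87 mm.

```bash
cat >> h.py <<'E'
G=np.array([.5526,.0103]); A=np.radians(74.9); ex=np.array([np.cos(A),np.sin(A)]); ey=np.array([-ex[1],ex[0]])
def g2w(x,y): return G+x*ex+y*ey
def w2g(p): d=np.array(p[:2])-G; return np.array([d@ex,d@ey])
def state():
    o=ctrl.get_obs(); q=o["eef_rot"]; w,x,y,z=q
    R=cv2.Rodrigues(np.zeros(3))[0]
    from scipy.spatial.transform import Rotation as S
    R=S.from_quat([x,y,z,w]).as_matrix(); return o,R
def plan(gx,gy,tip,n,yaw=np.degrees(A)-90):
    o,R=state(); p=o["eef_pos"]; t=np.r_[g2w(gx,gy),tip+.173]; y0=np.degrees(np.arctan2(R[1,0],R[0,0])); dy=(yaw-y0+180)%360-180
    d=(t-p)/n
    for k in range(n):
        a=np.radians(y0+dy*k/n); X=np.array([np.cos(a),np.sin(a),0]); Y=np.array([X[1],-X[0],0])
        print({"x":round(100*d@X,2),"y":round(100*d@Y,2),"z":round(-100*d[2],2),"roll":round(-dy/n,2)})
E
python3 -c "
from h import *
plan(-.215,0,.12,10)"
```

```text
{'x': np.float64(-2.11), 'y': np.float64(-3.92), 'z': np.float64(1.11), 'roll': np.float64(-5.37)}
{'x': np.float64(-1.74), 'y': np.float64(-4.1), 'z': np.float64(1.11), 'roll': np.float64(-5.37)}
{'x': np.float64(-1.35), 'y': np.float64(-4.24), 'z': np.float64(1.11), 'roll': np.float64(-5.37)}
{'x': np.float64(-0.94), 'y': np.float64(-4.35), 'z': np.float64(1.11), 'roll': np.float64(-5.37)}
{'x': np.float64(-0.53), 'y': np.float64(-4.42), 'z': np.float64(1.11), 'roll': np.float64(-5.37)}
{'x': np.float64(-0.12), 'y': np.float64(-4.45), 'z': np.float64(1.11), 'roll': np.float64(-5.37)}
{'x': np.float64(0.3), 'y': np.float64(-4.44), 'z': np.float64(1.11), 'roll': np.float64(-5.37)}
{'x': np.float64(0.72), 'y': np.float64(-4.39), 'z': np.float64(1.11), 'roll': np.float64(-5.37)}
{'x': np.float64(1.12), 'y': np.float64(-4.31), 'z': np.float64(1.11), 'roll': np.float64(-5.37)}
{'x': np.float64(1.52), 'y': np.float64(-4.18), 'z': np.float64(1.11), 'roll': np.float64(-5.37)}
```

Request:
move_arm(moves=[{"gripper": 0,"x": -2.1,"y": -3.9,"z": 1.1,"roll": -5.4},{"gripper": 0,"x": -1.7,"y": -4.1,"z": 1.1,"roll": -5.4},{"gripper": 0,"x": -1.4,"y": -4.2,"z": 1.1,"roll": -5.4},{"gripper": 0,"x": -0.9,"y": -4.4,"z": 1.1,"roll": -5.4},{"gripper": 0,"x": -0.5,"y": -4.4,"z": 1.1,"roll": -5.4}])

```text
time_s: 0.72
eef_pos: [0.3529, -0.366, 0.3491]
eef_rot: [-0.0, 0.935, -0.355, -0.0]
wrist_force: [1.1, -1.2, 0.2]
opening: -0.002
```

Request:
move_arm(moves=[{"gripper": 0,"x": -0.1,"y": -4.4,"z": 1.1,"roll": -5.4},{"gripper": 0,"x": 0.3,"y": -4.4,"z": 1.1,"roll": -5.4},{"gripper": 0,"x": 0.7,"y": -4.4,"z": 1.1,"roll": -5.4},{"gripper": 0,"x": 1.1,"y": -4.3,"z": 1.1,"roll": -5.4},{"gripper": 0,"x": 1.5,"y": -4.2,"z": 1.1,"roll": -5.4}])

```text
time_s: 1.35
eef_pos: [0.4958, -0.1966, 0.2941]
eef_rot: [-0.0, 0.992, -0.127, -0.0]
wrist_force: [-0.2, -0.5, -0.1]
opening: -0.0
```

Request:
move_arm(moves=[{"gripper": 0},{"gripper": 0}])

```text
validation failed for argument at $.mo...
```

```bash
python3 -c "
from h import *
o,R=state();print(o['time_s'],o['eef_pos'],o['opening'],o['wrist_force'],w2g(o['eef_pos']))
plan(-.21,0,.037,4)
a=snap('top','pics/top1.png')['img'][130:280,200:430];b=snap('scene','pics/sc1.png')['img'][100:300,150:450]
i=np.vstack([cv2.resize(a,(460,300)),cv2.resize(b,(460,300))]);cv2.imwrite('pics/v1.png',i[:,:,::-1])"
```

```text
1.35 [ 0.49580486 -0.19660774  0.29408675] -0.0004605883476441744 [-0.15249318 -0.52518287 -0.10819942] [-0.21455915  0.00093375]
{'x': np.float64(0.02), 'y': np.float64(-0.11), 'z': np.float64(2.1), 'roll': np.float64(0.12)}
{'x': np.float64(0.02), 'y': np.float64(-0.11), 'z': np.float64(2.1), 'roll': np.float64(0.12)}
{'x': np.float64(0.02), 'y': np.float64(-0.11), 'z': np.float64(2.1), 'roll': np.float64(0.12)}
{'x': np.float64(0.02), 'y': np.float64(-0.11), 'z': np.float64(2.1), 'roll': np.float64(0.12)}
```

View pics/v1.png

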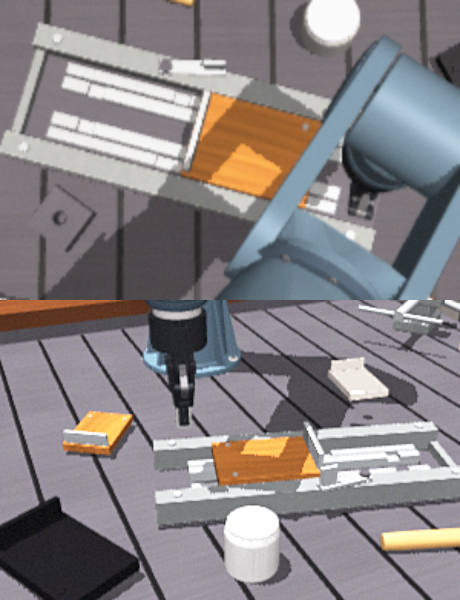

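The shut fingers hang over the open channel behind the board (bottom half, about 184,420), clear of the rear edge. Next I'll lower them.

Request:
move_arm(moves=[{"gripper": 0,"x": 0,"y": 0,"z": 2.1,"roll": 0},{"gripper": 0,"x": 0,"y": 0,"z": 2.1,"roll": 0},{"gripper": 0,"x": 0,"y": 0,"z": 2.1,"roll": 0},{"gripper": 0,"x": 0,"y": 0,"z": 1.9,"roll": 0},{"gripper": 0,"x": 0.1,"y": 0,"z": 0,"roll": 0}])

```text
time_s: 2.08
eef_pos: [0.4951, -0.1981, 0.2112]
eef_rot: [-0.001, 0.992, -0.129, -0.002]
wrist_force: [1.2, -1.1, 0.2]
opening: 0.002
```

```bash
python3 -c "
from h import *
o,R=state();print(o['time_s'],o['eef_pos'],o['wrist_force'],w2g(o['eef_pos']))
b=snap('scene','pics/sc2.png')['img'][170:260,220:370]
cv2.imwrite('pics/v2.png',cv2.resize(b,None,fx=4,fy=4,interpolation=cv2.INTER_CUBIC)[:,:,::-1])"
```

```text
2.075 [ 0.49506893 -0.1980743   0.21115784] [ 1.17647996 -1.07518498  0.19652241] [-0.21616678  0.00126223]
```

View pics/v2.png

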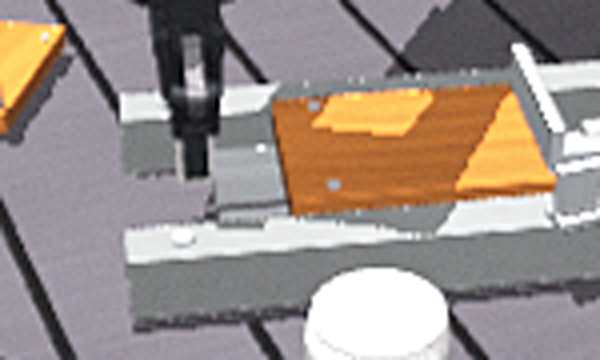

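The fingers are inside the channel behind the board, with the tips near (195,178) in the crop, just short of the runner ends. I'll estimate the notch locations along the runners from the first top picture so I know when to slow down.

```bash
python3 - <<'E'
from h import *
c=dict(np.load("pics/top0.npz")); T=c["world_from_camera"]
xs=np.arange(-.05,.2,.0005); ys=np.arange(.06,-.06,-.0005)
X,Y=np.meshgrid(xs,ys); P=G[:,None,None]+ex[:,None,None]*X+ey[:,None,None]*Y
W=np.stack([P[0],P[1],np.full_like(X,.024)],-1); q=(W-T[:3,3])@T[:3,:3]
u=c["cx"]+c["fx"]*q[...,0]/-q[...,2]; v=c["cy"]-c["fy"]*q[...,1]/-q[...,2]
r=cv2.remap(c["img"],u.astype('f4'),v.astype('f4'),cv2.INTER_CUBIC)
r=cv2.resize(r,None,fx=1.6,fy=1.6)
for k in range(0,250,10):
    cv2.line(r,(int(k*3.2),0),(int(k*3.2),6 if k%50 else 14),(255,0,0),1)
cv2.imwrite("pics/rect.png",r[:,:,::-1]); print(r.shape)
E
```

```text
(384, 800, 3)
```

View pics/rect.png

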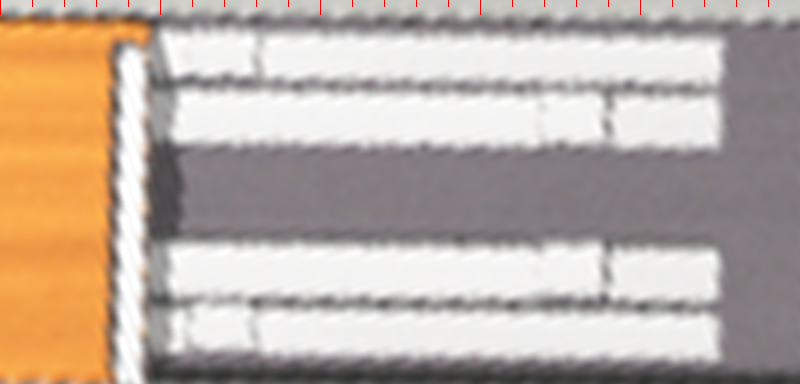

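Request:
move_arm(moves=[{"gripper": 0,"x": 0.1,"y": -0.6,"z": 0.3,"roll": 0},{"gripper": 0,"x": 0,"y": -0.6,"z": 0,"roll": 0},{"gripper": 0,"x": 0,"y": -0.6,"z": 0,"roll": 0},{"gripper": 0,"x": 0,"y": -0.6,"z": 0,"roll": 0},{"gripper": 0,"x": 0,"y": -0.5,"z": 0,"roll": 0}])

```text
time_s: 2.75
eef_pos: [0.5047, -0.1699, 0.2098]
eef_rot: [0.0, 0.992, -0.129, 0.0]
wrist_force: [0.3, -0.6, 0.4]
opening: 0.001
```

The rectified view shows the inner notches at gauge x of about 119 to 140 mm (pixels 541–607) and the outer ones at about 8 to 30 mm (pixels 187–256). Their midpoint puts the drop at a board x of about +74 mm, about 161 mm of travel.

Request:
move_arm(moves=[{"gripper": 0,"x": 0,"y": -0.5,"z": 0,"roll": 0},{"gripper": 0,"x": 0,"y": -0.5,"z": 0,"roll": 0},{"gripper": 0,"x": 0,"y": -0.5,"z": 0,"roll": 0},{"gripper": 0,"x": 0,"y": -0.5,"z": 0,"roll": 0},{"gripper": 0,"x": 0,"y": -0.5,"z": 0,"roll": 0}])

```text
time_s: 3.38
eef_pos: [0.511, -0.146, 0.2097]
eef_rot: [0.0, 0.992, -0.129, 0.0]
wrist_force: [-1.1, -1.6, -1.0]
opening: 0.004
```

```bash
python3 -c "
from h import *
o,R=state();print(o['eef_pos'],o['wrist_force'],w2g(o['eef_pos']),R[:,1])"
```

```text
[ 0.51095685 -0.14603094  0.20970166] [-1.09530388 -1.57845755 -1.00051707] [-0.16178147 -0.00051959] [-2.55728864e-01 -9.66748533e-01  1.46512690e-04]
```

Request:
move_arm(moves=[{"gripper": 0,"x": 0,"y": -0.7,"z": 0,"roll": 0},{"gripper": 0,"x": 0,"y": -0.7,"z": 0,"roll": 0},{"gripper": 0,"x": 0,"y": -0.7,"z": 0,"roll": 0},{"gripper": 0,"x": 0,"y": -0.7,"z": 0,"roll": 0},{"gripper": 0,"x": 0,"y": -0.7,"z": 0,"roll": 0}])

```text
time_s: 4.0
eef_pos: [0.52, -0.1119, 0.2097]
eef_rot: [0.0, 0.992, -0.129, -0.0]
wrist_force: [0.2, -2.8, 0.0]
opening: 0.001
```

Request:
move_arm(moves=[{"gripper": 0,"x": 0,"y": -0.7,"z": 0,"roll": 0},{"gripper": 0,"x": 0,"y": -0.7,"z": 0,"roll": 0},{"gripper": 0,"x": 0,"y": -0.7,"z": 0,"roll": 0},{"gripper": 0,"x": 0,"y": -0.7,"z": 0,"roll": 0},{"gripper": 0,"x": 0,"y": -0.6,"z": 0,"roll": 0}])

```text
time_s: 4.62
eef_pos: [0.5286, -0.079, 0.2097]
eef_rot: [-0.0, 0.992, -0.129, -0.0]
wrist_force: [-1.1, -2.6, 0.3]
opening: -0.004
```

```bash
python3 -c "
from h import *
o,R=state();print(o['eef_pos'],o['wrist_force'],w2g(o['eef_pos']),o['time_s'])
c=snap('top','pics/top3.png');a=c['img'][130:280,190:420];b=snap('scene','pics/sc3.png')['img'][160:280,230:470]
i=np.vstack([cv2.resize(a,(460,300)),cv2.resize(b,(460,230))]);cv2.imwrite('pics/v3.png',i[:,:,::-1])"
```

```text
[ 0.5286302  -0.07903719  0.20968194] [-1.10056364 -2.61744938  0.28868065] [-0.09249685 -0.00013056] 4.625
```

View pics/v3.png

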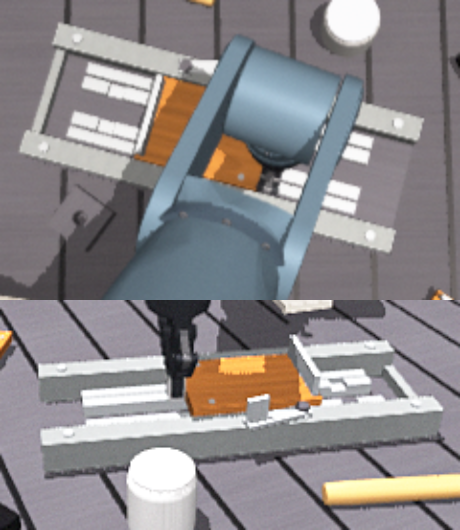

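The board slides straight with the finger, and its rear face sits against the fingers (bottom half, 187,390). The plate is about 75 mm short of the expected drop.

Request:
move_arm(moves=[{"gripper": 0,"x": 0,"y": -0.7,"z": 0,"roll": 0},{"gripper": 0,"x": 0,"y": -0.7,"z": 0,"roll": 0},{"gripper": 0,"x": 0,"y": -0.7,"z": 0,"roll": 0},{"gripper": 0,"x": 0,"y": -0.7,"z": 0,"roll": 0},{"gripper": 0,"x": 0,"y": -0.7,"z": 0,"roll": 0}])

```text
time_s: 5.35
eef_pos: [0.5376, -0.0451, 0.2097]
eef_rot: [-0.0, 0.992, -0.129, -0.0]
wrist_force: [-0.3, -1.1, 0.2]
opening: 0.004
```

Request:
move_arm(moves=[{"gripper": 0,"x": 0,"y": -0.6,"z": 0,"roll": 0},{"gripper": 0,"x": 0,"y": -0.5,"z": 0,"roll": 0},{"gripper": 0,"x": 0,"y": -0.4,"z": 0,"roll": 0},{"gripper": 0,"x": 0,"y": -0.3,"z": 0,"roll": 0},{"gripper": 0,"x": 0,"y": -0.2,"z": 0,"roll": 0}])

```text
time_s: 5.98
eef_pos: [0.5427, -0.0263, 0.2097]
eef_rot: [0.0, 0.992, -0.129, 0.0]
wrist_force: [1.4, -3.1, -1.4]
opening: 0.001
```

```bash
python3 -c "
from h import *
o,R=state();print(o['eef_pos'],o['wrist_force'],w2g(o['eef_pos']),o['time_s'])
c=snap('top','pics/top4.png')
T=c['world_from_camera']
hsv=cv2.cvtColor(c['img'],cv2.COLOR_RGB2HSV); m=cv2.inRange(hsv,(8,150,60),(20,255,255)); m[:,:210]=0;m[:150]=0;m[250:]=0;m[:,340:]=0
p=cv2.findNonZero(m)[:,0]; g=np.array([w2g(ray(c,u,v,.054)) for u,v in p]); print('board front x',np.percentile(g[:,0],[98,99,100])-.080)
"
```

```text
[ 0.54270058 -0.02627471  0.20972517] [ 1.43227641 -3.05446743 -1.42881951] [-3.78907287e-02  2.97396061e-05] 5.975
board front x [0.04018046 0.04282852 0.05190333]
```

Request:
move_arm(moves=[{"gripper": 0,"x": 0,"y": -0.3,"z": 0,"roll": 0},{"gripper": 0,"x": 0,"y": -0.3,"z": 0,"roll": 0},{"gripper": 0,"x": 0,"y": -0.3,"z": 0,"roll": 0},{"gripper": 0,"x": 0,"y": -0.3,"z": 0,"roll": 0},{"gripper": 0,"x": 0,"y": -0.2,"z": 0,"roll": 0}])

```text
time_s: 6.65
eef_pos: [0.5463, -0.0127, 0.2098]
eef_rot: [0.0, 0.992, -0.129, 0.0]
wrist_force: [0.5, -2.6, -0.9]
opening: -0.004
```

Request:
move_arm(moves=[{"gripper": 0,"x": 0,"y": -0.15,"z": 0,"roll": 0},{"gripper": 0,"x": 0,"y": -0.15,"z": 0,"roll": 0}])

```text
time_s: 6.9
eef_pos: [0.5471, -0.0099, 0.2098]
eef_rot: [0.0, 0.992, -0.129, 0.0]
wrist_force: [0.7, -2.8, -0.1]
opening: 0.005
```

Request:
move_arm(moves=[{"gripper": 0,"x": 0,"y": -0.15,"z": 0,"roll": 0},{"gripper": 0,"x": 0,"y": -0.15,"z": 0,"roll": 0}])

```text
time_s: 7.15
eef_pos: [0.5475, -0.0068, 0.2096]
eef_rot: [-0.0, 0.992, -0.129, -0.0]
wrist_force: [0.7, -3.7, 0.7]
opening: -0.001
```

Request:
move_arm(moves=[{"gripper": 0,"x": 0,"y": -0.15,"z": 0,"roll": 0},{"gripper": 0,"x": 0,"y": -0.1,"z": 0,"roll": 0}])

```text
time_s: 7.4
eef_pos: [0.5482, -0.0044, 0.2096]
eef_rot: [-0.0, 0.992, -0.129, -0.0]
wrist_force: [-0.1, -2.3, 0.8]
opening: -0.005
```

Request:
move_arm(moves=[{"gripper": 0,"x": 0,"y": -0.15,"z": 0,"roll": 0},{"gripper": 0,"x": 0,"y": -0.1,"z": 0,"roll": 0}])

```text
time_s: 7.65
eef_pos: [0.5489, -0.002, 0.2096]
eef_rot: [-0.0, 0.992, -0.129, -0.0]
wrist_force: [-1.2, -2.8, 1.6]
opening: -0.002
```

Request:
move_arm(moves=[{"gripper": 0,"x": 0,"y": -0.15,"z": 0,"roll": 0},{"gripper": 0,"x": 0,"y": -0.1,"z": 0,"roll": 0}])

```text
time_s: 7.9
eef_pos: [0.5493, -0.001, 0.2096]
eef_rot: [0.002, 0.992, -0.128, -0.001]
wrist_force: [-5.5, -14.1, 3.0]
opening: 0.002
```

```bash
python3 -c "
from h import *
o,R=state();print(o['eef_pos'],o['wrist_force'],w2g(o['eef_pos']),o['time_s'])
snap('top','pics/top5.png')
b=snap('scene','pics/sc5.png')['img'][170:260,270:470]
cv2.imwrite('pics/v5.png',cv2.resize(b,None,fx=4,fy=4,interpolation=cv2.INTER_CUBIC)[:,:,::-1])"
```

```text
[ 0.54926917 -0.00102229  0.20964649] [ -5.4910658  -14.14898184   2.96832399] [-0.01179906  0.00026632] 7.9
```

View pics/v5.png

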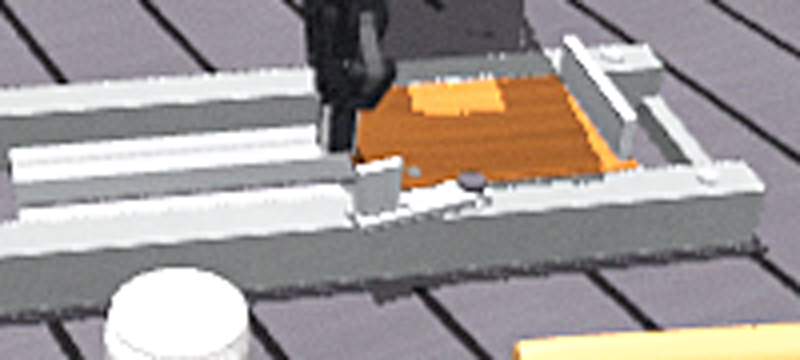

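The force rose to 15 N, and the board top is now flush with the guides, with wood level with the guide edge around (500,180), so it has dropped. The catch still lies along the far guide, its tab at (380,187). I'll back off, lift, and compute the tab position.

Request:
move_arm(moves=[{"gripper": 0,"x": 0,"y": 0.4,"z": 0,"roll": 0},{"gripper": 0,"x": 0,"y": 0.8,"z": 0,"roll": 0},{"gripper": 0,"x": 0,"y": 0.8,"z": -2,"roll": 0},{"gripper": 0,"x": 0,"y": 0.5,"z": -4,"roll": 0},{"gripper": 0,"x": 0,"y": 0,"z": -3,"roll": 0}])

```text
time_s: 8.62
eef_pos: [0.5432, -0.0243, 0.301]
eef_rot: [-0.0, 0.992, -0.129, 0.0]
wrist_force: [0.9, -0.8, -0.5]
opening: -0.001
```

```bash
python3 -c "
from h import *
c=dict(np.load('pics/sc5.npz'));t=dict(np.load('pics/top0.npz'))
for n,cc,u,v,z in (('sc top',c,365,210,.0845),('sc base',c,364.5,223,.0545),('top0',t,307.1,161.4,.0845),('pivot top0',t,190+325/3.5,130+115/3.5,.0545),('pivot sc',c,270+473/4,170+182/4,.0565)): 
  g=w2g(ray(cc,u,v,z)); d=g-[.045,-.072]; print(n,g,np.hypot(*d),'ang',np.arctan2(d[1],-d[0]))
o,R=state();print(o['eef_pos'],o['wrist_force'],w2g(o['eef_pos']),o['time_s'])
s=snap('scene','pics/sc6.png');w=snap('top','pics/top6.png')
i=np.vstack([cv2.resize(w['img'][130:250,190:420],(690,360)),cv2.resize(s['img'][170:250,280:470],(570,240)).copy() if 0 else cv2.resize(s['img'][165:245,270:500],(690,240))]);cv2.imwrite('pics/v6.png',i[:,:,::-1])
"
```

```text
sc top [-0.01148759 -0.08626179] 0.05826015986014469 ang -0.24730811016865156
sc base [-0.01200879 -0.09259201] 0.0606137987250561 ang -0.34662427387721134
top0 [-0.01621025 -0.08438537] 0.06245071793971049 ang -0.19964596481650318
pivot top0 [ 0.04485649 -0.07210658] 0.0001787565935732755 ang -0.6388107003533527
pivot sc [ 0.04843145 -0.07539103] 0.004824305351343779 ang -2.362119648835123
[ 0.54321544 -0.02426729  0.3009989 ] [ 0.88743299 -0.75117989 -0.54901279] [-3.58184956e-02  5.55981900e-05] 8.625
```

View pics/v6.png

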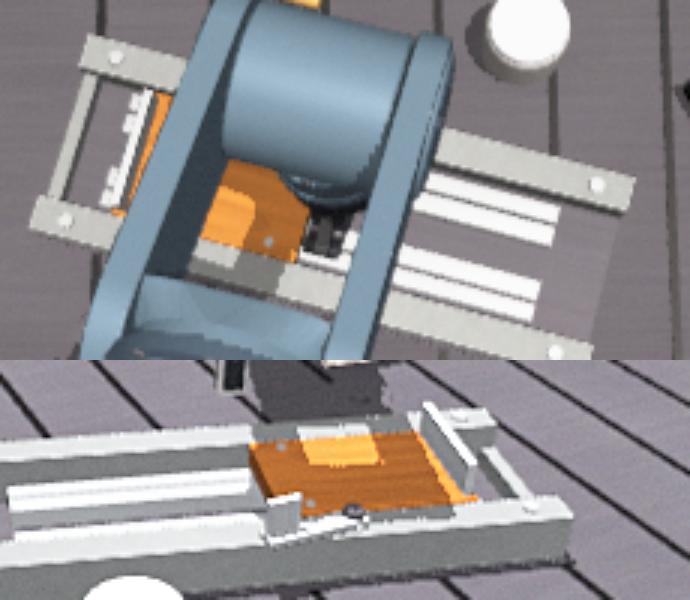

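The board is seated and flush, with the hand clear of it. The catch stands at about -0.22 rad and its tab is at gauge (-15,-85) mm. I'll plan an arc round the pivot from the far side of the tab.

```bash
python3 - <<'E'
from h import *
t=dict(np.load('pics/top0.npz')); print('tin',w2g(ray(t,365,138,.075)))
plan(-.015,-.128,.128,3); 
print('down')
th=np.r_[-.22,np.linspace(-.1,1.55,14)]
pv=np.array([.045,-.072]); prev=np.array([-.015,-.128])
for a in th:
    h=.011*abs(np.sin(a))+.014*abs(np.cos(a)); u=np.array([-np.cos(a),np.sin(a)]); tt=np.array([np.sin(a),np.cos(a)])
    c=pv+.061*u-(.003+h)*tt; d=c-prev; prev=c; print(round(a,2),c.round(4),'x',round(-100*d[1],2),'y',round(-100*d[0],2))
E
```

```text
tin [-0.13912982 -0.17940772]
{'x': np.float64(4.23), 'y': np.float64(-0.66), 'z': np.float64(0.08), 'roll': np.float64(0.1)}
{'x': np.float64(4.23), 'y': np.float64(-0.67), 'z': np.float64(0.08), 'roll': np.float64(0.1)}
{'x': np.float64(4.23), 'y': np.float64(-0.68), 'z': np.float64(0.08), 'roll': np.float64(0.1)}
down
-0.22 [-0.0104 -0.1039] x -2.41 y -0.46
-0.1 [-0.0139 -0.096 ] x -0.79 y 0.35
0.03 [-0.0164 -0.0876] x -0.84 y 0.25
0.15 [-0.0181 -0.081 ] x -0.67 y 0.17
0.28 [-0.019  -0.0738] x -0.71 y 0.09
0.41 [-0.019  -0.0664] x -0.75 y 0.0
0.53 [-0.018  -0.0587] x -0.77 y -0.1
0.66 [-0.0159 -0.0509] x -0.77 y -0.21
0.79 [-0.0127 -0.0433] x -0.76 y -0.33
0.92 [-0.0082 -0.036 ] x -0.73 y -0.44
1.04 [-0.0026 -0.0292] x -0.68 y -0.56
1.17 [ 0.004  -0.0231] x -0.61 y -0.67
1.3 [ 0.0117 -0.018 ] x -0.51 y -0.77
1.42 [ 0.0203 -0.014 ] x -0.4 y -0.85
1.55 [ 0.0294 -0.0113] x -0.27 y -0.92
```

Request:
move_arm(moves=[{"gripper": 0,"x": 4.2,"y": -0.7,"z": 0,"roll": 0},{"gripper": 0,"x": 4.2,"y": -0.7,"z": 0,"roll": 0},{"gripper": 0,"x": 4.4,"y": -0.6,"z": 0,"roll": 0},{"gripper": 0,"x": 0,"y": 0,"z": 3,"roll": 0},{"gripper": 0,"x": 0,"y": 0,"z": 3.2,"roll": 0}])

```text
time_s: 9.35
eef_pos: [0.6722, -0.0373, 0.2357]
eef_rot: [-0.0, 0.992, -0.129, -0.0]
wrist_force: [0.9, -0.0, -0.6]
opening: 0.0
```

```bash
python3 -c "
from h import *
o,R=state();print(o['eef_pos'],o['wrist_force'],w2g(o['eef_pos']),o['time_s'])
b=snap('scene','pics/sc7.png')['img'][140:260,270:470]
cv2.imwrite('pics/v7.png',cv2.resize(b,None,fx=4,fy=4,interpolation=cv2.INTER_CUBIC)[:,:,::-1])"
```

```text
[ 0.67218781 -0.03725317  0.23567103] [ 0.86931553 -0.0025284  -0.57554069] [-0.01475812 -0.12784657] 9.35
```

View pics/v7.png

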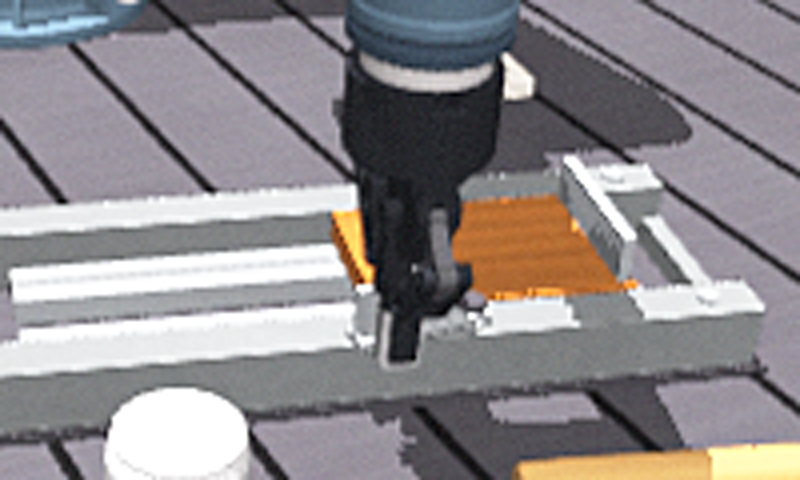

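The fingertips are on the far side of the tab, at (400,360) with the tab behind at (362,315). Nothing else is near them, so I'll push along the arc.

Request:
move_arm(moves=[{"gripper": 0,"x": -1.0,"y": -0.2,"z": 0,"roll": 0},{"gripper": 0,"x": -0.8,"y": -0.1,"z": 0,"roll": 0},{"gripper": 0,"x": -0.6,"y": -0.1,"z": 0,"roll": 0},{"gripper": 0,"x": -0.8,"y": 0.3,"z": 0,"roll": 0},{"gripper": 0,"x": -0.8,"y": 0.3,"z": 0,"roll": 0}])

```text
time_s: 10.02
eef_pos: [0.6327, -0.029, 0.2386]
eef_rot: [0.0, 0.992, -0.129, 0.001]
wrist_force: [2.0, 0.3, 0.6]
opening: -0.001
```

Request:
move_arm(moves=[{"gripper": 0,"x": -0.7,"y": 0.2,"z": 0,"roll": 0},{"gripper": 0,"x": -0.7,"y": 0.1,"z": 0,"roll": 0},{"gripper": 0,"x": -0.7,"y": 0,"z": 0,"roll": 0},{"gripper": 0,"x": -0.8,"y": -0.1,"z": 0,"roll": 0},{"gripper": 0,"x": -0.8,"y": -0.2,"z": 0,"roll": 0}])

```text
time_s: 10.65
eef_pos: [0.5966, -0.0194, 0.2376]
eef_rot: [0.0, 0.992, -0.129, -0.0]
wrist_force: [1.1, 0.8, 0.7]
opening: -0.003
```

```bash
python3 -c "
from h import *
o,R=state();print(o['eef_pos'],o['wrist_force'],w2g(o['eef_pos']),o['time_s'])
b=snap('scene','pics/sc8.png')['img'][140:260,270:470]
cv2.imwrite('pics/v8.png',cv2.resize(b,None,fx=4,fy=4,interpolation=cv2.INTER_CUBIC)[:,:,::-1])"
```

```text
[ 0.59663427 -0.01937584  0.2376329 ] [1.05880438 0.81657229 0.7306228 ] [-0.01718008 -0.05024457] 10.65
```

View pics/v8.png

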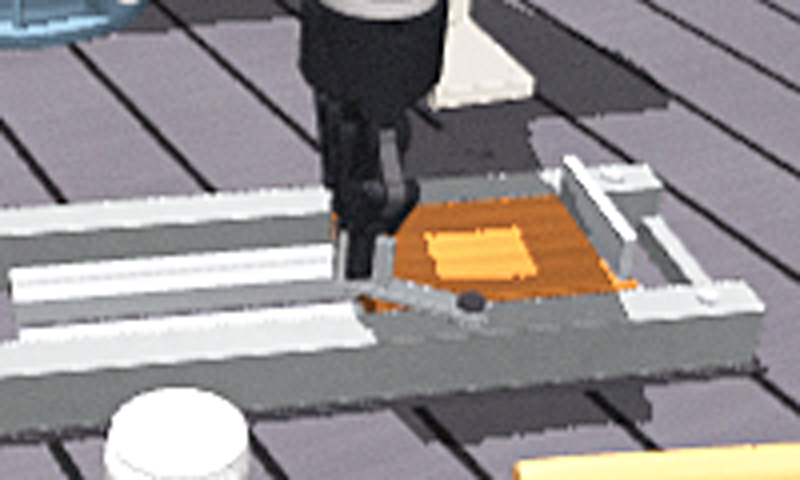

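The catch is turning: the bar runs from its pivot (472,302) to the tab (383,260), and it passes over the board. I'll continue the arc.

Request:
move_arm(moves=[{"gripper": 0,"x": -0.7,"y": -0.5,"z": 0,"roll": 0},{"gripper": 0,"x": -0.7,"y": -0.5,"z": 0,"roll": 0},{"gripper": 0,"x": -0.7,"y": -0.5,"z": 0,"roll": 0},{"gripper": 0,"x": -0.6,"y": -0.7,"z": 0,"roll": 0},{"gripper": 0,"x": -0.5,"y": -0.7,"z": 0,"roll": 0}])

```text
time_s: 11.32
eef_pos: [0.5734, 0.0173, 0.2377]
eef_rot: [0.0, 0.992, -0.129, 0.0]
wrist_force: [0.7, -0.8, 0.5]
opening: 0.002
```

Request:
move_arm(moves=[{"gripper": 0,"x": -0.4,"y": -0.7,"z": 0,"roll": 0},{"gripper": 0,"x": -0.2,"y": -0.6,"z": 0,"roll": 0}])

```text
time_s: 11.58
eef_pos: [0.571, 0.0313, 0.2376]
eef_rot: [0.0, 0.992, -0.129, -0.0]
wrist_force: [1.2, -1.2, -0.6]
opening: 0.004
```

```bash
python3 -c "
from h import *
o,R=state();print(o['eef_pos'],o['wrist_force'],w2g(o['eef_pos']),o['time_s'])
b=snap('scene','pics/sc9.png')['img'][140:260,270:470]
cv2.imwrite('pics/v9.png',cv2.resize(b,None,fx=4,fy=4,interpolation=cv2.INTER_CUBIC)[:,:,::-1])"
```

```text
[0.57097057 0.03131553 0.23762126] [ 1.15517376 -1.20001738 -0.60398049] [ 0.02507553 -0.01226164] 11.575
```

View pics/v9.png

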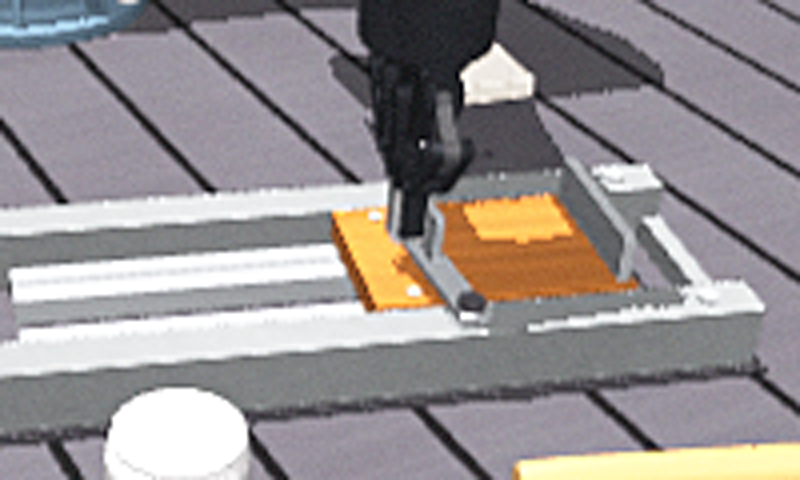

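The bar is nearly square, running from pivot (472,302) to its free end at about (410,240). I'll push a few more mm until it meets its stop.

Request:
move_arm(moves=[{"gripper": 0,"x": 0,"y": -0.3,"z": 0,"roll": 0},{"gripper": 0,"x": 0,"y": -0.2,"z": 0,"roll": 0}])

```text
time_s: 11.88
eef_pos: [0.5723, 0.0357, 0.2375]
eef_rot: [0.0, 0.992, -0.129, -0.0]
wrist_force: [-0.9, -0.7, -0.5]
opening: -0.001
```

Request:
move_arm(moves=[{"gripper": 0,"x": 0,"y": -0.2,"z": 0,"roll": 0},{"gripper": 0,"x": 0,"y": 0,"z": 0,"roll": 0}])

```text
time_s: 12.12
eef_pos: [0.573, 0.0376, 0.2376]
eef_rot: [-0.0, 0.992, -0.129, 0.0]
wrist_force: [-0.8, -0.7, -0.2]
opening: -0.001
```

Request:
move_arm(moves=[{"gripper": 0,"x": 0,"y": -0.15,"z": 0,"roll": 0},{"gripper": 0,"x": 0,"y": 0,"z": 0,"roll": 0}])

```text
time_s: 12.38
eef_pos: [0.5734, 0.039, 0.2377]
eef_rot: [-0.0, 0.992, -0.129, 0.0]
wrist_force: [-0.3, -0.6, -0.1]
opening: -0.002
```

Request:
move_arm(moves=[{"gripper": 0,"x": 0,"y": 0.6,"z": 0,"roll": 0},{"gripper": 0,"x": 0,"y": 1.4,"z": 0,"roll": 0},{"gripper": 0,"x": 0,"y": 0,"z": -4,"roll": 0},{"gripper": 0,"x": 0,"y": 2,"z": -5,"roll": 0},{"gripper": 0,"x": 0,"y": 4,"z": -5,"roll": 0}])

```text
time_s: 13.0
eef_pos: [0.5527, -0.038, 0.3779]
eef_rot: [-0.0, 0.992, -0.128, 0.0]
wrist_force: [0.7, -1.2, -0.2]
opening: 0.002
```

Request:
move_arm(moves=[{"gripper": 0,"x": 0,"y": 6,"z": 0,"roll": 0},{"gripper": 0,"x": 0,"y": 6,"z": 0,"roll": 0},{"gripper": 0,"x": 0,"y": 6,"z": 0,"roll": 0},{"gripper": 0,"x": 0,"y": 0,"z": 0,"roll": 0}])

```text
time_s: 13.5
eef_pos: [0.5054, -0.2159, 0.3767]
eef_rot: [0.001, 0.991, -0.132, 0.0]
wrist_force: [0.7, 0.4, -1.0]
opening: 0.0
```

```bash
python3 -c "
from h import *
o,R=state();print(o['eef_pos'],o['wrist_force'],o['time_s'])
a=snap('top','pics/topA.png')['img'][130:250,190:420];b=snap('scene','pics/scA.png')['img'][165:275,300:500]
i=np.vstack([cv2.resize(a,(600,313)),cv2.resize(b,(600,280))]);cv2.imwrite('pics/vA.png',i[:,:,::-1])"
```

```text
[ 0.50544595 -0.21590863  0.37670642] [ 0.65797027  0.43357627 -1.00558604] 13.5
```

The picture limit is reached, so I'll check the catch angle numerically: the grey bar against the orange board, cast onto the bar-top plane.

```bash
python3 - <<'E'
from h import *
c=dict(np.load("pics/topA.npz")); hsv=cv2.cvtColor(c["img"],cv2.COLOR_RGB2HSV)
o=cv2.inRange(hsv,(5,110,40),(25,255,255))>0
V,U=np.mgrid[130:260,190:420]
P=np.array([w2g(ray(c,u,v,.0545)) for u,v in zip(U.ravel(),V.ravel())]).reshape(U.shape+(2,)); oo=o[130:260,190:420]
for y in range(-54,55,6):
    s=abs(P[...,1]*1000-y)<1.6; x=P[...,0][s]*1000; k=~oo[s]&(x>0)&(x<125); print(y,'orange %d..%d'%(np.percentile(x[oo[s]],[1,99]) if oo[s].any() else (0,0),) if 0 else '',np.sort(x[k]).round().astype(int))
q=P[oo]; q=q[(q[:,0]>-.05)&(abs(q[:,1])<.06)]; print('orange x range',np.percentile(q[:,0],[1,99]))
E
```

```text
-54  [  1   3   5   6   9  11  13  16  16  19  21  24  26  27  29  32  34  37
  37  40  42  45  47  48  50  53  55  57  58  61  63  65  68  69  71  73
  76  78  79  81  84  86  89  92  94  97  97 100 102 105 107 108 110 113
 115 118 118 121 123]
-48  [38 38 40 41 43 46 48 49 51 51 54]
-42  [18 20 21 23 24 39 41 42 44 47 49 52 52 55]
-36  [19 22 25 37 40 42 45 45 48 50 53]
-30  [38 39 41 43 46 48 49 51 54]
-24  [39 41 42 44 47 49 50 52 52 55]
-18  [38 40 42 43 46 48 50 53 53]
-12  [39 41 44 46 47 49 51 54]
-6  [39 40 42 45 47 49 50 53 55]
0  [38 40 43 43 46 48 51 53 54]
6  []
12  []
18  []
24  []
30  []
36  []
42  [21 23]
48  [20 22 25]
54  []
orange x range [-0.00310051  0.14329154]
```

The bar centre sits at x of about 46 mm for y from -48 to 0, parallel to gauge y, so the catch is at about 1.57 rad. The hand is well clear, so I'm handing in.

```bash
python3 -c "
from bench import ctrl
print(ctrl.hand_in())"
```

```text
the job is handed in; nothing more can be done
None
```

The board is in its notches and the catch is across it. I handed the job in at about 13.5 s; no verdict was given.

- **Board:** I pushed it with the shut fingertips at about 3 N until the force rose to about 15 N, which is when it dropped. The pictures then showed its top flush with the guides. It came to rest at gauge x of about 77 mm, close to the +74 mm I had predicted from the notches.
- **Catch:** I pushed the tab round its pivot until the bar stood square. I felt no clear end stop. The last camera measurement puts the bar's centre at gauge x of about 46 mm all along its length, or about 1.57 rad.
- **Hand and other things:** The hand was lifted well clear, with only sensor noise on the wrist force. I kept clear of the hammer, tin and block, but did not measure them again at the end.
- **Checks not made:** The 12-picture limit was reached before I could view the final state, so the last check was numerical only. One move call was refused because its rows were incomplete; it moved nothing.

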